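# Put the drilled plates away in the latched case

### The arm

A 6-joint arm with a two-finger parallel gripper is mounted at the origin on the work surface. World frame = base frame: x ahead of the robot, y to its left, z up, the work surface at z = 0. Lengths are in m, angles in rad, forces in N, time in s.
With the tool pointing down it reaches from about 0.275 to 0.775 m from the base axis. Payload 14.6 kg.
Tool frame: the origin (TCP) lies where the fingers leave the gripper's body, on its centre line; the fingertips stand 73 mm ahead of it and the grasp point (between the pads) lies arm.grip_point_offset ahead of it (arm.grip_point_offset is the distance from the TCP to the grasp point, in m); z points along the fingers, y is the line along which they close (so a half turn about z gives the same grasp; the last joint's range is limited). The gripper opens to 85 mm and grips with 20 to 120 N. Pads are 22 mm wide; open, the fingers measure 114 mm over their backs; the gripper's body (76 mm by 85 mm) begins 54 mm behind the grasp point. The pads swing forward as they close: fully open they stand 13 mm farther back than shut.
Start: joints at [-1.309, 0.263, -0.048, 1.259, 0, 1.415], TCP at [0.213, -0.48, 0.304] pointing down, gripper open.
Joint ranges: [-2.65, 2.65], [-0.89, 1.7], [-1.18, 1.37], [-2.13, 2.11], [-1.35, 1.29], [-3.14, 3.14]. Speed limits (rad/s): [1.89, 1.89, 2.57, 2.79, 3.14, 3.14].

### API

Orientations are given as a unit quaternion [w, x, y, z].
In Python, from rig import sensors, eyes, order, arm gives the robot as it stands. The module is installed in compiled form; this text tells all that it offers.
- The arm moves only by the shell command python3 -m pendant 'ROWS' [FORCE]. ROWS is a JSON object of lists of equal length, an entry for each row: "xyz": the shift along the tool's x, y, z scaled (see below), a list of three; "spin": the turn about the tool's z scaled (see below); "gripper": the opening, from 0 (shut) to 1 (fully open). A call has 1 to 12 rows; each row shifts and turns the commanded pose from where the row before left it, along the tool's axes as they then stand; what a row does not reach is not made up. The controller multiplies each number of a shift by 60 cm and each number of a turn by pi/2 rad. A row lasts 1/8 s, in which the tool goes at most 62.5 mm and 10.7 degrees, less where a joint would pass 70% of its speed; a pose out of reach is approached as far as the arm can. A call with a number of a shift or a turn outside -1 to 1 is refused whole. A call with a gripper value outside its range is refused whole. The fingers move at their own pace and stop on an object; FORCE is the grip in N (left out, the last holds). Time passes only in rows, so rows that do not move let the fingers close. It gives the time, the measured TCP pose, the force, the opening and the grip force at its end, in the units of the state.
- sensors.read_state(): the state, without advancing time (a new reading comes with each control period).
- eyes.capture(name): name is "scene" or "top"; returns the picture (480x640x3 uint8, red, green, blue); there is no depth.
- eyes.camera_model(name): a dict with "fx", "fy", "cx", "cy" (pixels), "R" (3x3) and "t" (3): a world point X has camera coordinates R X + t. Camera axes: x right, y down, z forward; pixel columns grow to the right and rows downward; lengths in m; the calibration is good to about 2 mm. A picture is of the moment at which its call begins. camera_model takes no time and is no camera call.
- order.sign_off(): hands the job in; it is judged then, once.
The state is a dict: "time_s": time; "joints": joint angles; "joint_vel": joint speeds; "effort": joint torques, N m; "eef_pos": TCP position; "eef_rot": TCP orientation; "contact_force": force on the tool from outside, world axes, zero at the start; "wrist_torque": the same for the moment, N m; "opening": finger opening in m; "grip_force": force on a finger pad.
Only numpy, scipy, OpenCV 4.12 (cv2) and the standard library are available. Lean on these libraries where they do the work, as an engineer would, in place of code of your own. Each camera call takes 0.05 s, during which the arm holds its last target. There are 200 camera calls.

### The job

Put all the loose drilled steel plates away in the grey case: swing its two turnbuttons clear and lift the lid off and set it aside, lay every plate flat in one square pile on the black pad in the middle of the case floor, lengthways with the case, then put the lid back fully home and turn both buttons square across it again. Leave the hammer, the spanner and the tin where they are.

Things in the scene. Friction and masses are not known exactly. Their poses are not given: they have to be found in the camera images.
- case: Open grey steel case, fixed to the bench, elsewhere and turned differently at each start. Origin: centre of its underside. Outside 114 mm (x) by 160 mm (y), inside 104 x 150 mm; walls 5 mm thick, floor 6 mm, rim 56 mm above the bench. Front and back walls (-x, +x) have a gap 80 mm wide in their middle, down to the floor, for fingers. z is up.
- case_pad (a point): Centre of the black pad on the case's inner floor, 6 mm above the bench; axes as the case. The pad is 60 mm along x and 100 mm along y, the size of one plate, and flush with the floor.
- case_rim (a point): Centre of the case at rim height, 50 mm above case_pad, same axes: lid_seat comes here when the lid is home.
- lid_seat (a point): Centre of the underside of the loose grey lid's cover plate (116 x 164 x 6 mm; x across, y along, z up; may go on half a turn round). Below the cover a locating panel, 96 x 142 mm, 6 mm deep, fits inside the walls with 4 mm to spare each side; on the bench the lid lies on this panel. 0.35 to 0.6 kg. At the start the lid is on the case, under the turnbuttons.
- lid_handle (a point): Centre of the lid's wooden bar handle, 36 mm above lid_seat. The bar is 60 mm long (along the lid's y), 14 mm wide and 14 mm high; its underside is 23 mm clear of the lid's top, with two feet 10 mm thick, 24 mm either side of its middle.
- turn_left (a joint): Steel turnbutton at the case's +y end: flat arm, 14 mm wide, 62 mm long, swinging level 2 mm above the lid. 0: shut, square across the lid, pointing to the case's -y; 1.57: pointing to the case's -x, clear of the lid, which lifts straight off. Opens clockwise seen from above. Clear from 1.35 on; stops at 0 and 1.8; starts at 0 to 0.15; stays where left; about 1 N at its post moves it.
- turn_left_post (a point): Middle of the upright round post (16 mm across, 32 mm tall, this point half-way up) by which turn_left is swung; it stands on the arm 54 mm from the pivot.
- turn_left_pivot (a point): Pivot of turn_left, fixed to the case 106 mm from its middle towards +y, at the height of the arm's underside (58 mm above case_pad); axes as the case.
- turn_right (a joint): Steel turnbutton at the case's -y end: flat arm, 14 mm wide, 62 mm long, swinging level 2 mm above the lid. 0: shut, square across the lid, pointing to the case's +y; 1.57: pointing to the case's -x, clear of the lid, which lifts straight off. Opens anticlockwise seen from above. Clear from 1.35 on; stops at 0 and 1.8; starts at 0 to 0.15; stays where left; about 1 N at its post moves it.
- turn_right_post (a point): Middle of the upright round post (16 mm across, 32 mm tall, this point half-way up) by which turn_right is swung; it stands on the arm 54 mm from the pivot.
- turn_right_pivot (a point): Pivot of turn_right, fixed to the case 106 mm from its middle towards -y, at the height of the arm's underside (58 mm above case_pad); axes as the case.
- plate1_mid (a point): Centre (half-way up) of a loose drilled steel plate, 100 mm long (x) by 60 mm wide (y) by 10 mm thick (z), two dark 14 mm holes on its long middle line; 0.35 to 0.6 kg. Two to four of the five are there, lying apart on the bench; absent ones have no pose.
- plate2_mid (a point): Centre (half-way up) of a loose drilled steel plate, 100 mm long (x) by 60 mm wide (y) by 10 mm thick (z), two dark 14 mm holes on its long middle line; 0.35 to 0.6 kg. Two to four of the five are there, lying apart on the bench; absent ones have no pose.
- plate3_mid (a point): Centre (half-way up) of a loose drilled steel plate, 100 mm long (x) by 60 mm wide (y) by 10 mm thick (z), two dark 14 mm holes on its long middle line; 0.35 to 0.6 kg. Two to four of the five are there, lying apart on the bench; absent ones have no pose.
- plate4_mid (a point): Centre (half-way up) of a loose drilled steel plate, 100 mm long (x) by 60 mm wide (y) by 10 mm thick (z), two dark 14 mm holes on its long middle line; 0.35 to 0.6 kg. Two to four of the five are there, lying apart on the bench; absent ones have no pose.
- plate5_mid (a point): Centre (half-way up) of a loose drilled steel plate, 100 mm long (x) by 60 mm wide (y) by 10 mm thick (z), two dark 14 mm holes on its long middle line; 0.35 to 0.6 kg. Two to four of the five are there, lying apart on the bench; absent ones have no pose.
- hammer: A hammer lying on the bench beyond the case, 280 mm long; not part of the work.
- spanner: A spanner lying on the bench near the robot, 200 mm long; not part of the work.
- tin: A closed tin, 70 mm across and 90 mm tall, on the far side of the bench; not part of the work.
There are look-alikes about, which are no part of the job. Leave any turquoise look-alike of the part that bears plate1_mid alone. What is shaped like the part that bears plate4_mid but green is not meant.

How it is judged:
By the outcome, as a careful person would: the job done as asked, in the order asked, and still so for the second after the job is handed in, with the robot touching nothing.
Of plate1, plate2, plate3, plate4, plate5 only 2 to 4 are there at a start; the rules pass over those that are not, and their reading is None.
At some moment in a run one of lid, plate1, plate2, plate3, plate4, plate5 may be knocked a few centimetres aside while the robot is not near it.
It also fails if it takes over 210 s, if anything falls off the work surface, if the arm or the gripper's body presses on something with over 40 N, if the wrist force passes 120 N, or if a joint passes its speed limit or range.

## Working session

There is one attempt and no reset: what is moved stays moved. The work goes in short steps, Python scripts to look and compute and a shell command to move; the robot and the scene stay as the last step left them, time stands still between calls to the robot, and variables do not carry over. Pictures are saved under pics/ and viewed, at most 14 in all, crops included, and the job is handed in when it is done.

```bash
mkdir -p pics; ls
python3 - <<'E'
from rig import sensors, eyes, order, arm
import cv2, numpy as np
for n in("scene","top"):
    m=eyes.camera_model(n);print(n,{k:np.round(v,4).tolist() for k,v in m.items()})
    cv2.imwrite(f"pics/{n}0.png",eyes.capture(n)[:,:,::-1])
print(arm.grip_point_offset, sensors.read_state())
E
```

```text
pics
scene {'fx': 545.8169, 'fy': 545.8169, 'cx': 315.9868, 'cy': 241.9679, 'R': [[-0.6197, 0.7848, 0.0098], [0.5768, 0.4638, -0.6725], [-0.5323, -0.4111, -0.7401]], 't': [0.4167, -0.2039, 1.5751]}
top {'fx': 616.6867, 'fy': 616.6867, 'cx': 316.7835, 'cy': 242.3783, 'R': [[-0.0062, -1.0, -0.0005], [-0.9909, 0.0062, -0.1343], [0.1343, -0.0004, -0.9909]], 't': [-0.085, 0.5421, 1.2201]}
0.0539 {'time_s': 0.1, 'joints': array([-1.30932626e+00,  2.63487333e-01, -4.88617775e-02,  1.25941333e+00,
       -1.12378594e-05,  1.41548264e+00]), 'joint_vel': array([ 2.64289786e-04, -1.04409713e-03,  3.75618091e-03,  1.00168987e-03,
       -9.39463307e-05,  9.30877100e-04]), 'effort': array([ 3.44102227e-03, -6.38573027e+01,  3.85066187e+01,  9.96935094e-03,
       -6.97922087e-05,  1.11769474e-06]), 'eef_pos': array([ 0.21247125, -0.4798898 ,  0.3034711 ]), 'eef_rot': array([-4.82076991e-04,  9.78364764e-01,  2.06886816e-01, -3.12386848e-05]), 'contact_force': array([0.13312262, 0.76989451, 0.63954542]), 'wrist_torque': array([ 0.04290306, -0.07261024, -0.02453454]), 'grip_force': 0.0, 'opening': 0.08540041839405023}
```

View pics/top0.png

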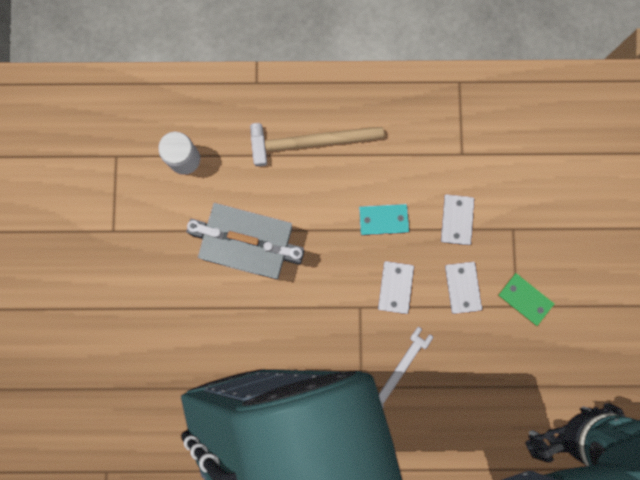

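View pics/scene0.png

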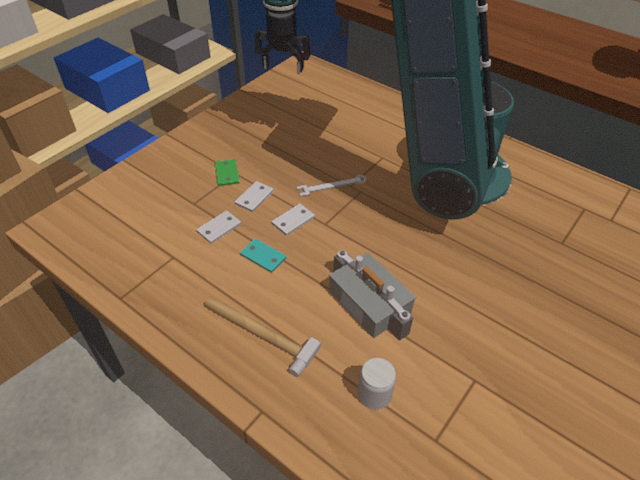

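```bash
cat > h.py <<'E'
from rig import sensors, eyes, order, arm
import cv2, numpy as np
def ray(n,px):
    m=eyes.camera_model(n);R=np.array(m["R"]);t=np.array(m["t"])
    d=R.T@np.array([(px[0]-m["cx"])/m["fx"],(px[1]-m["cy"])/m["fy"],1]);return -R.T@t,d
def plane(n,px,z):
    o,d=ray(n,px);return o+d*(z-o[2])/d[2]
def proj(n,X):
    m=eyes.camera_model(n);c=np.array(m["R"])@np.array(X)+np.array(m["t"])
    return np.array([m["fx"]*c[0]/c[2]+m["cx"],m["fy"]*c[1]/c[2]+m["cy"]])
def tri(pa,pb):
    (o1,d1),(o2,d2)=ray("top",pa),ray("scene",pb)
    s=np.linalg.lstsq(np.c_[d1,-d2],o2-o1,rcond=None)[0]
    a,b=o1+s[0]*d1,o2+s[1]*d2;return (a+b)/2,np.linalg.norm(a-b)
def plates(img,n="top",z=0.01,lo=170,amin=300):
    hsv=cv2.cvtColor(img,cv2.COLOR_RGB2HSV)
    mk=((hsv[...,1]<45)&(hsv[...,2]>lo)).astype(np.uint8)
    out=[]
    for c in cv2.findContours(mk,cv2.RETR_EXTERNAL,cv2.CHAIN_APPROX_NONE)[0]:
        if cv2.contourArea(c)<amin: continue
        P=np.array([plane(n,p,z)[:2] for p in c[:,0]],np.float32)
        r=cv2.minAreaRect(P); b=cv2.boxPoints(r)
        e=[b[1]-b[0],b[2]-b[1]];l=max(e,key=np.linalg.norm)
        out.append((np.array(r[0]),sorted(r[1]),np.degrees(np.arctan2(l[1],l[0]))%180,c[:,0].mean(0)))
    return out
def tool():
    s=sensors.read_state();w,x,y,z=s["eef_rot"]
    from scipy.spatial.transform import Rotation as Ro
    R=Ro.from_quat([x,y,z,w]).as_matrix();return s,R
def go(target,ang=None):
    """TCP target (world) & closing-line angle (deg) -> shift in current tool axes /0.6, spin /90"""
    s,R=tool();d=R.T@(np.array(target)-s["eef_pos"])
    y=R[:,1];cur=np.degrees(np.arctan2(y[1],y[0]))
    out="shift %s"%np.round(d/0.6,4)
    if ang is not None:
        da=(ang-cur+90)%180-90   # world ccw; tool z down => negative spin
        # total spin; shift expressed in axes before the spin
        out+=" spin %.4f (%.1f deg) alt %.4f"%(-da/90,da,(-da+(180 if da>0 else -180))/90)
    print(out,"cur",np.round(s["eef_pos"],4),"yang %.1f"%cur,"j6 %.2f"%s["joints"][5])
def brief():
    s,R=tool();print("t%.1f"%s["time_s"],np.round(s["eef_pos"],4),"F",np.round(s["contact_force"],1),"open %.4f grip %.1f"%(s["opening"],s["grip_force"]))
E
python3 - <<'E'
from h import *
a=eyes.capture("top");b=eyes.capture("scene")
for p in plates(a): print([np.round(q,3) for q in p])
print('scene');
for p in plates(b,"scene"): print([np.round(q,3) for q in p])
x=cv2.resize(a[195:290,175:315],None,fx=5,fy=5,interpolation=cv2.INTER_CUBIC)
cv2.imwrite("pics/ct.png",x[:,:,::-1])
y=cv2.resize(b[240:345,320:425],None,fx=5.5,fy=5.5,interpolation=cv2.INTER_CUBIC)
cv2.imwrite("pics/cs.png",y[:,:,::-1])
E
```

```text
[array([ 0.321, -0.279]), array([0.038, 0.098]), np.float32(143.431), array([413.72 , 348.119])]
[array([ 0.45 , -0.389]), array([0.063, 0.102]), np.float32(6.42), array([462.973, 287.087])]
[array([ 0.451, -0.25 ]), array([0.062, 0.102]), np.float32(171.434), array([395.433, 287.02 ])]
[array([ 0.593, -0.382]), array([0.063, 0.101]), np.float32(173.401), array([457.027, 218.938])]
[array([0.752, 0.213]), array([0.066, 0.066]), np.float32(1.228), array([173.934, 147.154])]
[array([0.76 , 0.037]), array([0.025, 0.088]), np.float32(6.283), array([256.865, 143.365])]
scene
[array([0.689, 0.178]), array([0.064, 0.068]), np.float32(77.221), array([378.535, 372.407])]
[array([ 0.596, -0.382]), array([0.06 , 0.099]), np.float32(174.243), array([218.506, 225.138])]
[array([ 0.454, -0.249]), array([0.06 , 0.099]), np.float32(170.954), array([292.788, 217.788])]
[array([ 0.453, -0.389]), array([0.058, 0.099]), np.float32(6.671), array([253.671, 194.763])]
```

View pics/ct.png

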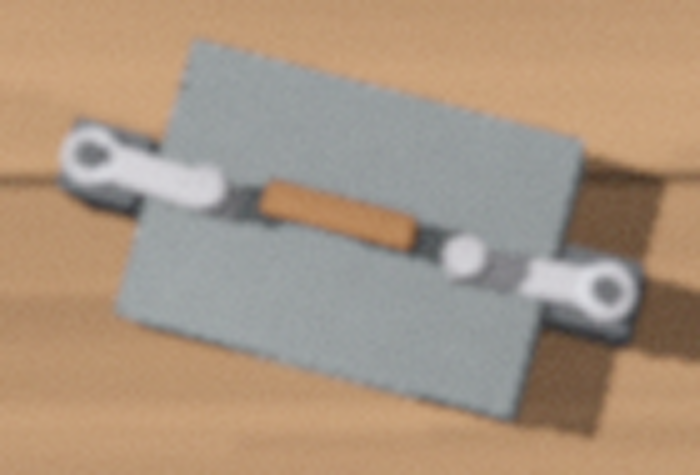

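View pics/cs.png

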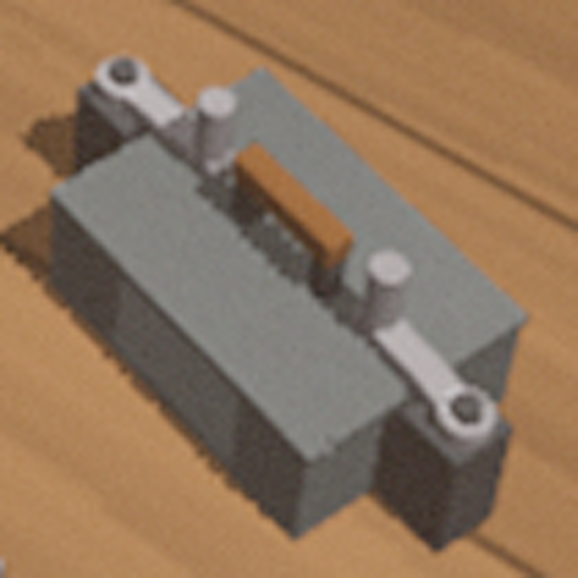

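Run:
```python
from h import *
P={}
for k,a,b in [("pivL",(193.4,225.8),(404.7,314.2)),("pivR",(296.6,253),(342.5,252.9)),("postL",(216.2,232.4),(390.9,288.7)),("postR",(268,246.2),(359.5,258.7))]:
    z=0.067 if 'piv' in k else 0.1
    P[k]=plane("top",a,z);print(k,np.round(P[k],4),"scene",np.round(plane("scene",b,z),4),"tri",np.round(tri(a,b),4) if 0 else [np.round(v,4) for v in tri(a,b)])
d=P["pivL"]-P["pivR"];print(np.linalg.norm(d),np.degrees(np.arctan2(d[1],d[0])), (P["pivL"]+P["pivR"])/2)
for e in "LR":
    v=P["post"+e]-P["piv"+e];print(e,np.linalg.norm(v[:2]),np.degrees(np.arctan2(v[1],v[0])))
```

```text
pivL [0.5723 0.1576 0.067 ] scene [0.5701 0.158  0.067 ] tri [array([0.5717, 0.1579, 0.0689]), np.float64(0.0014)]
pivR [ 0.5164 -0.0482  0.067 ] scene [ 0.5138 -0.0474  0.067 ] tri [array([ 0.5157, -0.0474,  0.0688]), np.float64(0.002)]
postL [0.5537 0.1065 0.1   ] scene [0.5548 0.1089 0.1   ] tri [array([0.5537, 0.1075, 0.0978]), np.float64(0.0015)]
postR [0.5261 0.006  0.1   ] scene [0.528  0.0083 0.1   ] tri [array([0.5262, 0.0066, 0.0972]), np.float64(0.001)]
0.213279755596345 74.79921487807933 [0.54437961 0.05473106 0.067     ]
L 0.0544299351128982 -110.0438710345861
R 0.055018183986821484 79.87599635438318
```

```bash
python3 -c "
from h import *
go([0.526,0.0065,0.22],-10)"
```

```text
shift [ 0.806  -0.5297  0.1397] spin -0.6236 (56.1 deg) alt 1.3764 cur [ 0.2125 -0.48    0.3036] yang -66.1 j6 1.42
```

```bash
python3 -m pendant '{"xyz":[[0.067,-0.044,0],[0.067,-0.044,0],[0.067,-0.044,0],[0.067,-0.044,0],[0.067,-0.044,0],[0.067,-0.044,0],[0.067,-0.044,0],[0.067,-0.044,0],[0.067,-0.044,0],[0.067,-0.044,0],[0.067,-0.044,0],[0.067,-0.044,0]],"spin":[0,0,0,0,0,0,0,0,0,0,0,0],"gripper":[0.5,0.5,0.5,0.5,0.5,0.5,0.5,0.5,0.5,0.5,0.5,0.5]}' 20
python3 -m pendant '{"xyz":[[0,0,0.02],[0,0,0.02],[0,0,0.02],[0,0,0.02],[0,0,0.02],[0,0,0.02],[0,0,0]],"spin":[-0.104,-0.104,-0.104,-0.104,-0.104,-0.104,0],"gripper":[0.5,0.5,0.5,0.5,0.5,0.5,0.5]}'
python3 -c "
from h import *
go([0.526,0.0065,0.150],-10)"
```

```text
time_s: 1.7
eef_pos: [0.526, 0.0065, 0.3038]
eef_rot: [0.0, 0.978, 0.207, -0.0]
contact_force: [-0.6, -0.6, -0.7]
opening: 0.0431
grip_force: 0.0
time_s: 2.58
eef_pos: [0.525, 0.005, 0.2312]
eef_rot: [-0.001, 0.766, 0.643, -0.001]
contact_force: [-0.5, -0.7, 0.0]
opening: 0.0428
grip_force: 0.0
shift [0.0028 0.0014 0.1354] spin -0.0002 (0.0 deg) alt 1.9998 cur [0.525  0.005  0.2312] yang -10.0 j6 1.60
```

```bash
python3 -m pendant '{"xyz":[[0.0028,0.0014,0.045],[0,0,0.045],[0,0,0.045],[0,0,0],[0,0,0],[0,0,0],[0,0,0],[0,0,0]],"spin":[0,0,0,0,0,0,0,0],"gripper":[0.5,0.5,0.5,0.1,0.1,0.1,0.1,0.1]}' 20
python3 -m pendant '{"xyz":[[-0.001,-0.0133,0],[-0.001,-0.0133,0],[-0.001,-0.0133,0],[-0.001,-0.0133,0],[-0.001,-0.0133,0],[-0.001,-0.0133,0],[-0.001,-0.0133,0],[-0.001,-0.0133,0],[-0.001,-0.0133,0],[-0.001,-0.0133,0],[0,0,0]],"spin":[-0.0944,-0.0944,-0.0944,-0.0944,-0.0944,-0.0944,-0.0944,-0.0944,-0.0944,-0.0944,0],"gripper":[0.1,0.1,0.1,0.1,0.1,0.1,0.1,0.1,0.1,0.1,0.1]}'
python3 -c "
from h import *
go([0.5537,0.107,0.150],160)"
```

```text
time_s: 3.58
eef_pos: [0.5267, 0.0064, 0.1515]
eef_rot: [0.0, 0.766, 0.643, 0.0]
contact_force: [-1.3, 0.2, 4.2]
opening: 0.015
grip_force: 22.5
time_s: 4.95
eef_pos: [0.4658, -0.0331, 0.1515]
eef_rot: [0.001, 0.131, 0.991, 0.0]
contact_force: [4.1, 2.0, 1.7]
opening: 0.0149
grip_force: 22.4
shift [-0.0807  0.2636  0.0028] spin -0.9453 (85.1 deg) alt 1.0547 cur [ 0.4658 -0.0331  0.1515] yang 74.9 j6 0.02
```

```bash
python3 -m pendant '{"xyz":[[0,0,0],[0,0,0],[0,0,-0.05],[0,0,-0.05],[-0.0165,0.053,0],[-0.0165,0.053,0],[-0.0165,0.053,0],[-0.0165,0.053,0],[-0.0165,0.053,0],[0,0,0]],"spin":[0,0,0,0,0,0,0,0,0,0],"gripper":[0.5,0.5,0.5,0.5,0.5,0.5,0.5,0.5,0.5,0.5]}'
python3 -m pendant '{"xyz":[[0,0,0],[0,0,0],[0,0,0],[0,0,0],[0,0,0],[0,0,0],[0,0,0],[0,0,0],[0,0,0],[0,0,0]],"spin":[-0.105,-0.105,-0.105,-0.105,-0.105,-0.105,-0.105,-0.105,-0.105,0],"gripper":[0.5,0.5,0.5,0.5,0.5,0.5,0.5,0.5,0.5,0.5]}'
python3 -c "
from h import *
go([0.5537,0.107,0.150],160)"
```

```text
time_s: 6.2
eef_pos: [0.5545, 0.1095, 0.2104]
eef_rot: [-0.0, 0.13, 0.992, -0.0]
contact_force: [0.7, -0.6, 0.5]
opening: 0.0425
grip_force: 0.0
time_s: 7.45
eef_pos: [0.5535, 0.1074, 0.2108]
eef_rot: [-0.0, -0.573, 0.82, 0.0]
contact_force: [-0.1, -0.1, 1.4]
opening: 0.0425
grip_force: 0.0
shift [ 0.0005 -0.0006  0.1013] spin -0.0008 (0.1 deg) alt 1.9992 cur [0.5535 0.1074 0.2108] yang 159.9 j6 -1.17
```

```bash
python3 -m pendant '{"xyz":[[0,0,0.05],[0,0,0.05],[0,0,0],[0,0,0],[0,0,0],[0,0,0],[0,0,0]],"spin":[0,0,0,0,0,0,0],"gripper":[0.5,0.5,0.1,0.1,0.1,0.1,0.1]}' 20
python3 -m pendant '{"xyz":[[-0.001,0.0133,0],[-0.001,0.0133,0],[-0.001,0.0133,0],[-0.001,0.0133,0],[-0.001,0.0133,0],[-0.001,0.0133,0],[-0.001,0.0133,0],[-0.001,0.0133,0],[-0.001,0.0133,0],[-0.001,0.0133,0],[0,0,0]],"spin":[0.0944,0.0944,0.0944,0.0944,0.0944,0.0944,0.0944,0.0944,0.0944,0.0944,0],"gripper":[0.1,0.1,0.1,0.1,0.1,0.1,0.1,0.1,0.1,0.1,0.1]}'
python3 -m pendant '{"xyz":[[0,0,0],[0,0,0],[0,0,-0.05],[0,0,-0.05],[0,0,-0.05],[0,0,-0.05]],"spin":[0,0,0,0,0,0],"gripper":[0.5,0.5,0.5,0.5,0.5,0.5]}'
python3 -c "
from h import *
go([0.544,0.055,0.250],165)
a=eyes.capture('top');cv2.imwrite('pics/o1.png',cv2.resize(a[150:330,130:370],None,fx=3,fy=3)[:,:,::-1])"
```

```text
time_s: 8.32
eef_pos: [0.5539, 0.1077, 0.1513]
eef_rot: [-0.0, -0.574, 0.819, -0.0]
contact_force: [-3.5, -4.8, -2.3]
opening: 0.0153
grip_force: 22.2
time_s: 9.7
eef_pos: [0.52, 0.1734, 0.1512]
eef_rot: [-0.0, 0.129, 0.992, 0.001]
contact_force: [-5.7, 1.3, 1.3]
opening: 0.015
grip_force: 22.5
time_s: 10.45
eef_pos: [0.5205, 0.1725, 0.2722]
eef_rot: [0.0, 0.129, 0.992, 0.0]
contact_force: [1.5, -0.3, -0.8]
opening: 0.0426
grip_force: 0.0
shift [-0.0881 -0.1792  0.037 ] spin -0.9986 (89.9 deg) alt 1.0014 cur [0.5205 0.1725 0.2722] yang 75.1 j6 0.43
```

View pics/o1.png

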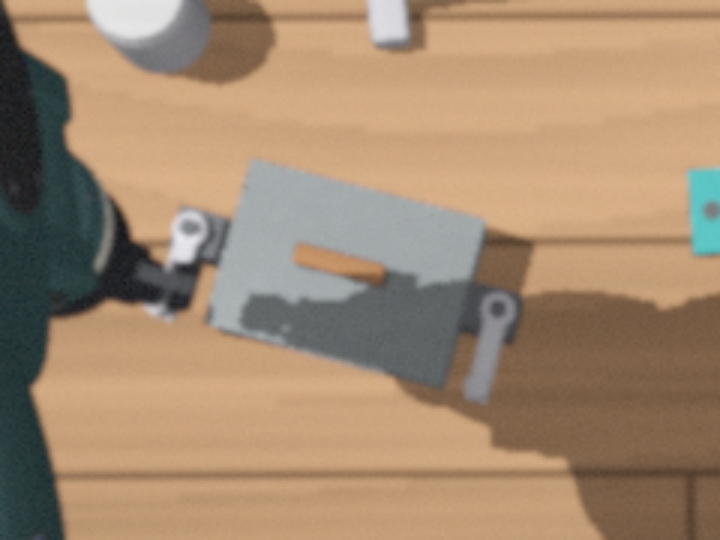

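```bash
python3 -m pendant '{"xyz":[[-0.03,-0.06,0],[-0.03,-0.06,0],[-0.03,-0.06,0],[0,0,0],[0,0,0],[0,0,0],[0,0,0],[0,0,0],[0,0,0],[0,0,0],[0,0,0],[0,0,0]],"spin":[0,0,-0.1,-0.1,-0.1,-0.1,-0.1,-0.1,-0.1,-0.1,-0.1,-0.1],"gripper":[0.5,0.5,0.5,0.5,0.5,0.5,0.5,0.5,0.5,0.5,0.5,0.5]}'
python3 -c "
from h import *
print(plane('top',(243.3,237.7),.097))
go([0.545,0.0557,0.146],165)"
```

```text
time_s: 12.0
eef_pos: [0.5449, 0.0542, 0.271]
eef_rot: [0.0, -0.612, 0.791, -0.0]
contact_force: [0.5, 1.0, -0.1]
opening: 0.0427
grip_force: 0.0
[0.54341205 0.05423622 0.097     ]
shift [-0.0024  0.0006  0.2083] spin 0.0047 (-0.4 deg) alt -1.9953 cur [0.5449 0.0542 0.271 ] yang 165.4 j6 -1.37
```

```bash
python3 -m pendant '{"xyz":[[-0.0012,0,0.05],[0,0,0.05],[0,0,0.05],[0,0,0.045],[0,0,0.013],[0,0,0],[0,0,0],[0,0,0],[0,0,0],[0,0,0]],"spin":[0.005,0,0,0,0,0,0,0,0,0],"gripper":[0.5,0.5,0.5,0.5,0.5,0,0,0,0,0]}' 80
python3 -m pendant '{"xyz":[[0,0,-0.01],[0,0,-0.02],[0,0,-0.04],[0,0,-0.05],[0,0,-0.05],[0,0,0]],"spin":[0,0,0,0,0,0],"gripper":[0,0,0,0,0,0]}'
python3 -c "
from h import *
go([0.42,0.36,0.25]);go([0.42,0.36,0.102])"
```

```text
time_s: 13.25
eef_pos: [0.5454, 0.055, 0.1472]
eef_rot: [0.001, -0.606, 0.795, -0.001]
contact_force: [-1.6, -0.4, 7.2]
opening: 0.0125
grip_force: 79.4
time_s: 14.0
eef_pos: [0.5457, 0.055, 0.2503]
eef_rot: [0.002, -0.606, 0.795, -0.001]
contact_force: [0.3, -0.4, -4.1]
opening: 0.0128
grip_force: 78.4
shift [-4.347e-01  3.366e-01 -4.000e-04] cur [0.5457 0.055  0.2503] yang 164.6 j6 -1.35
shift [-0.4345  0.3375  0.2463] cur [0.5457 0.055  0.2503] yang 164.6 j6 -1.35
```

```bash
python3 -m pendant '{"xyz":[[-0.03,0.023,0],[-0.0543,0.042,0],[-0.0543,0.042,0],[-0.0543,0.042,0],[-0.0543,0.042,0],[-0.0543,0.042,0],[-0.0543,0.042,0],[-0.0543,0.042,0],[-0.025,0.019,0],[0,0,0],[0,0,0]],"spin":[0,0,0,0,0,0,0,0,0,0,0],"gripper":[0,0,0,0,0,0,0,0,0,0,0]}'
python3 -m pendant '{"xyz":[[0,0,0.05],[0,0,0.05],[0,0,0.05],[0,0,0.05],[0,0,0.03],[0,0,0.015],[0,0,0.008],[0,0,0]],"spin":[0,0,0,0,0,0,0,0],"gripper":[0,0,0,0,0,0,0,0]}'
```

```text
time_s: 15.38
eef_pos: [0.4199, 0.3594, 0.2477]
eef_rot: [-0.0, -0.606, 0.795, -0.0]
contact_force: [-0.2, 0.5, -3.3]
opening: 0.0127
grip_force: 78.4
time_s: 16.38
eef_pos: [0.42, 0.3599, 0.0973]
eef_rot: [0.001, -0.606, 0.795, -0.0]
contact_force: [-2.4, -3.2, 3.6]
opening: 0.0122
grip_force: 79.5
```

```bash
python3 -m pendant '{"xyz":[[0,0,0],[0,0,0],[0,0,0],[0,0,-0.04],[0,0,-0.06],[0,0,-0.06],[0,0,-0.06],[0,0,-0.02],[0,0,0]],"spin":[0,0,0,0,0,0,0,0,0],"gripper":[0.4,0.4,0.4,0.4,0.4,0.8,1,1,1]}' 
python3 -c "
from h import *
a=eyes.capture('top')
for p in plates(a):
  if min(p[1])>.055 and .09<max(p[1])<.11: print([np.round(q,3) for q in p])
go([0.452,-0.25,0.24],81.2)"
```

```text
time_s: 17.5
eef_pos: [0.4198, 0.3603, 0.2403]
eef_rot: [0.0, -0.606, 0.795, -0.0]
contact_force: [-0.3, -0.4, -0.0]
opening: 0.0854
grip_force: 0.0
[array([ 0.45 , -0.389]), array([0.063, 0.102]), np.float32(6.42), array([462.96 , 287.087])]
[array([ 0.451, -0.25 ]), array([0.062, 0.102]), np.float32(170.738), array([395.556, 287.219])]
[array([ 0.593, -0.382]), array([0.063, 0.101]), np.float32(173.401), array([457.068, 218.945])]
shift [ 9.662e-01 -3.216e-01 -6.000e-04] spin 0.9272 (-83.4 deg) alt -1.0728 cur [0.4195 0.3601 0.2394] yang 164.6 j6 -0.74
```

```bash
python3 -m pendant '{"xyz":[[0.0805,-0.0268,0],[0.0805,-0.0268,0],[0.0805,-0.0268,0],[0.0805,-0.0268,0],[0.0805,-0.0268,0],[0.0805,-0.0268,0],[0.0805,-0.0268,0],[0.0805,-0.0268,0],[0.0805,-0.0268,0],[0.0805,-0.0268,0],[0.0805,-0.0268,0],[0.0805,-0.0268,0]],"spin":[0,0,0,0,0,0,0,0,0,0,0,0],"gripper":[1,1,1,1,1,1,1,1,1,1,1,1]}'
python3 -m pendant '{"xyz":[[0,0,0.02],[0,0,0.02],[0,0,0.02],[0,0,0.02],[0,0,0.02],[0,0,0.02],[0,0,0.02],[0,0,0.02],[0,0,0.02],[0,0,0]],"spin":[0.103,0.103,0.103,0.103,0.103,0.103,0.103,0.103,0.103,0],"gripper":[1,1,1,1,1,1,1,1,1,1]}'
python3 -c "
from h import *
go([0.4515,-0.2497,0.076],81.0)"
```

```text
time_s: 19.05
eef_pos: [0.4516, -0.2513, 0.2388]
eef_rot: [-0.0, -0.606, 0.795, 0.001]
contact_force: [0.5, -0.0, 1.0]
opening: 0.0855
grip_force: 0.0
time_s: 20.3
eef_pos: [0.4513, -0.2491, 0.1306]
eef_rot: [-0.001, 0.076, 0.997, 0.001]
contact_force: [-0.3, -0.7, 0.2]
opening: 0.0855
grip_force: 0.0
shift [-0.0008 -0.001   0.091 ] spin 0.0029 (-0.3 deg) alt -1.9971 cur [ 0.4513 -0.2491  0.1306] yang 81.3 j6 -0.51
```

```bash
python3 -m pendant '{"xyz":[[-0.0008,-0.001,0.04],[0,0,0.035],[0,0,0.014],[0,0,0],[0,0,0],[0,0,0],[0,0,0],[0,0,0]],"spin":[0.003,0,0,0,0,0,0,0],"gripper":[1,1,1,0.5,0.5,0.5,0.5,0.5]}' 80
python3 -m pendant '{"xyz":[[0,0,-0.01],[0,0,-0.03],[0,0,-0.06],[0,0,-0.06],[0,0,-0.02],[0,0,0]],"spin":[0,0,0,0,0,0],"gripper":[0.5,0.5,0.5,0.5,0.5,0.5]}'
python3 -c "
from h import *
go([0.5447,0.0557,0.18],165)
a=eyes.capture('scene');cv2.imwrite('pics/g1.png',cv2.resize(a[100:280,190:390],None,fx=3,fy=3)[:,:,::-1])"
```

```text
time_s: 21.3
eef_pos: [0.4534, -0.2511, 0.0807]
eef_rot: [0.001, 0.079, 0.997, -0.001]
contact_force: [-2.3, 1.3, 17.0]
opening: 0.0431
grip_force: 8.9
time_s: 22.05
eef_pos: [0.4527, -0.2506, 0.1872]
eef_rot: [0.0, 0.079, 0.997, -0.0]
contact_force: [0.8, 0.7, -0.7]
opening: 0.0428
grip_force: 0.0
shift [-0.0711  0.5283  0.0118] spin -0.9339 (84.0 deg) alt 1.0661 cur [ 0.4527 -0.2506  0.1872] yang 81.0 j6 -0.51
```

View pics/g1.png

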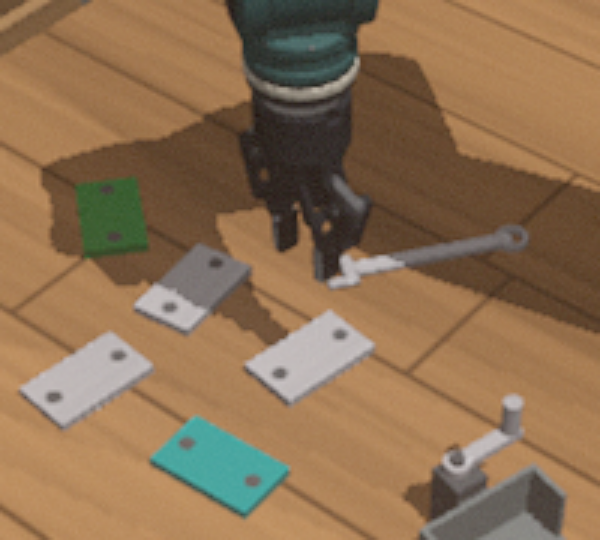

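```bash
python3 -c "
from h import *
a=eyes.capture('scene')
for p in plates(a,'scene'): print([np.round(q,3) for q in p])
go([0.452,-0.2497,0.071],81.0)"
python3 -m pendant '{"xyz":[[0,0,0],[0,0,0.03],[0,0,0.06],[0,0,0.06],[0,0,0.03],[0,0,0.007],[0,0,0]],"spin":[0,0,0,0,0,0,0],"gripper":[0.88,0.88,0.88,0.88,0.88,0.88,0.88]}'
```

```text
[array([0.689, 0.178]), array([0.066, 0.069]), np.float32(98.993), array([379.103, 374.32 ])]
[array([0.751, 0.032]), array([0.024, 0.087]), np.float32(7.201), array([304.925, 354.762])]
[array([ 0.596, -0.381]), array([0.061, 0.098]), np.float32(173.538), array([218.506, 225.172])]
[array([ 0.454, -0.249]), array([0.061, 0.098]), np.float32(171.892), array([293.012, 217.659])]
shift [0.0002 0.0007 0.1916] spin -0.0006 (0.1 deg) alt 1.9994 cur [ 0.4522 -0.2502  0.1859] yang 80.9 j6 -0.51
time_s: 23.02
eef_pos: [0.4525, -0.2505, 0.0747]
eef_rot: [-0.0, 0.079, 0.997, 0.0]
contact_force: [0.0, -0.1, 0.9]
opening: 0.0752
grip_force: 0.0
```

Go 5 mm lower and close.

```bash
python3 -m pendant '{"xyz":[[0,0.0007,0.006],[0,0,0.004],[0,0,0],[0,0,0],[0,0,0],[0,0,0],[0,0,0]],"spin":[0,0,0,0,0,0,0],"gripper":[0.88,0.88,0.5,0.5,0.5,0.5,0.5]}' 80
```

```text
time_s: 23.9
eef_pos: [0.4526, -0.25, 0.0694]
eef_rot: [0.0, 0.079, 0.997, -0.0]
contact_force: [-3.0, 2.2, 12.9]
opening: 0.0575
grip_force: 84.0
```

```bash
python3 -m pendant '{"xyz":[[0,0,-0.01],[0,0,-0.03],[0,0,-0.06],[0,0,-0.06],[0,0,-0.06],[0,0,0]],"spin":[0,0,0,0,0,0],"gripper":[0.5,0.5,0.5,0.5,0.5,0.5]}'
python3 -c "
from h import *
go([0.5447,0.0557,0.20],165)"
```

```text
time_s: 24.65
eef_pos: [0.4533, -0.2506, 0.2027]
eef_rot: [0.002, 0.079, 0.997, -0.001]
contact_force: [-0.2, -0.8, -5.5]
opening: 0.0572
grip_force: 87.7
shift [-0.0701  0.5281  0.0038] spin -0.9340 (84.1 deg) alt 1.0660 cur [ 0.4533 -0.2506  0.2027] yang 80.9 j6 -0.50
```

```bash
python3 -m pendant '{"xyz":[[-0.005,0.035,0],[-0.01,0.07,0],[-0.01,0.07,0],[-0.01,0.07,0],[-0.01,0.07,0],[-0.01,0.07,0],[-0.01,0.07,0],[-0.005,0.053,0],[-0.0,0.02,0],[0,0,0]],"spin":[0,0,0,0,0,0,0,0,0,0],"gripper":[0.5,0.5,0.5,0.5,0.5,0.5,0.5,0.5,0.5,0.5]}'
python3 -m pendant '{"xyz":[[0,0,0],[0,0,0],[0,0,0],[0,0,0],[0,0,0],[0,0,0],[0,0,0],[0,0,0],[0,0,0],[0,0,0],[0,0,0]],"spin":[-0.0934,-0.0934,-0.0934,-0.0934,-0.0934,-0.0934,-0.0934,-0.0934,-0.0934,-0.0934,0],"gripper":[0.5,0.5,0.5,0.5,0.5,0.5,0.5,0.5,0.5,0.5,0.5]}'
python3 -c "
from h import *
a=eyes.capture('top');b=eyes.capture('scene')
A=cv2.resize(a[150:330,130:370],None,fx=2.2,fy=2.2);B=cv2.resize(b[220:360,300:440],None,fx=2.8,fy=2.8)
o=np.zeros((400,930,3),np.uint8);o[:A.shape[0],:A.shape[1]]=A;o[:B.shape[0],530:530+B.shape[1]]=B
cv2.imwrite('pics/p1.png',cv2.resize(o,(800,344))[:,:,::-1])
go([0.5447,0.0557,0.0775],165)"
```

```text
time_s: 25.9
eef_pos: [0.5435, 0.0565, 0.1997]
eef_rot: [-0.001, 0.078, 0.997, -0.0]
contact_force: [-0.3, -0.3, -6.0]
opening: 0.0575
grip_force: 87.7
time_s: 27.28
eef_pos: [0.5436, 0.0552, 0.2003]
eef_rot: [-0.0, -0.608, 0.794, 0.0]
contact_force: [0.7, -0.1, -5.3]
opening: 0.0572
grip_force: 87.7
shift [-0.0008 -0.0015  0.2049] spin -0.0027 (0.2 deg) alt 1.9973 cur [0.5438 0.0555 0.2005] yang 164.8 j6 -1.35
```

View pics/p1.png

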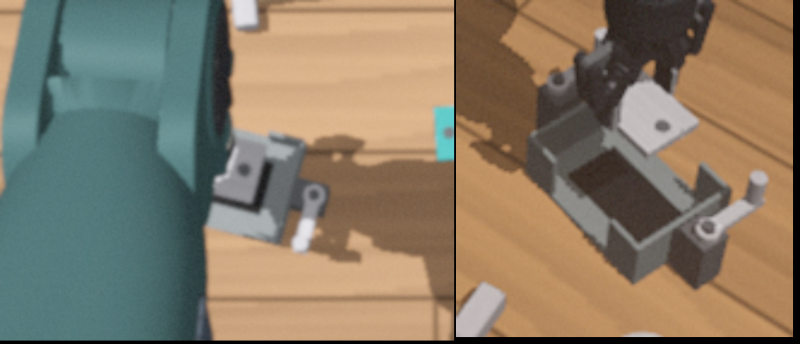

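```bash
python3 -m pendant '{"xyz":[[-0.0008,-0.0015,0.03],[0,0,0.05],[0,0,0.05],[0,0,0.04],[0,0,0.02],[0,0,0.008],[0,0,0.004],[0,0,0]],"spin":[-0.003,0,0,0,0,0,0,0],"gripper":[0.5,0.5,0.5,0.5,0.5,0.5,0.5,0.5]}'
python3 -c "
from h import *
go([0.5447,0.0557,0.0765],165)"
```

```text
time_s: 28.38
eef_pos: [0.5452, 0.0564, 0.08]
eef_rot: [0.0, -0.611, 0.792, -0.0]
contact_force: [0.4, -0.2, -4.5]
opening: 0.0574
grip_force: 87.6
shift [0.0013 0.0006 0.0058] spin 0.0028 (-0.3 deg) alt -1.9972 cur [0.5452 0.0564 0.08  ] yang 165.3 j6 -1.36
```

```bash
python3 -m pendant '{"xyz":[[0.001,0.0005,0.003],[0,0,0.0025],[0,0,0],[0,0,0],[0,0,0],[0,0,0]],"spin":[0.003,0,0,0,0,0],"gripper":[0.5,0.5,0.5,0.8,0.8,0.8]}'
python3 -m pendant '{"xyz":[[0,0,-0.03],[0,0,-0.06],[0,0,-0.06],[0,0,-0.06],[0,0,0]],"spin":[0,0,0,0,0],"gripper":[0.8,0.8,0.8,0.88,0.88]}'
python3 -c "
from h import *
a=eyes.capture('top');b=eyes.capture('scene')
for p in plates(b,'scene'): 
  if abs(p[0][0]-.5)<.15:print([np.round(q,3) for q in p])
go([0.4515,-0.389,0.22],96.5)"
```

```text
time_s: 29.12
eef_pos: [0.5447, 0.0559, 0.0764]
eef_rot: [0.0, -0.609, 0.793, -0.0]
contact_force: [0.2, -0.1, 0.8]
opening: 0.0681
grip_force: 0.0
time_s: 29.75
eef_pos: [0.5456, 0.0559, 0.2046]
eef_rot: [0.002, -0.609, 0.793, -0.001]
contact_force: [-0.1, 0.4, -0.4]
opening: 0.0751
grip_force: 0.0
[array([0.542, 0.054]), array([0.059, 0.101]), np.float32(74.609), array([369.458, 297.49 ])]
[array([ 0.596, -0.381]), array([0.061, 0.099]), np.float32(173.961), array([218.5  , 225.291])]
[array([ 0.454, -0.389]), array([0.059, 0.1  ]), np.float32(6.671), array([253.429, 194.844])]
shift [ 0.7563 -0.0423 -0.0301] spin 0.7611 (-68.5 deg) alt -1.2389 cur [0.5444 0.0559 0.202 ] yang 165.0 j6 -1.36
```

```bash
python3 -m pendant '{"xyz":[[0.05,-0.0042,0],[0.0785,-0.0042,0],[0.0785,-0.0042,0],[0.0785,-0.0042,0],[0.0785,-0.0042,0],[0.0785,-0.0042,0],[0.0785,-0.0042,0],[0.0785,-0.0042,0],[0.0785,-0.0042,0],[0.0785,-0.0042,0],[0,0,0]],"spin":[0,0,0,0,0,0,0,0,0,0,0],"gripper":[0.88,0.88,0.88,0.88,0.88,0.88,0.88,0.88,0.88,0.88,0.88]}'
python3 -m pendant '{"xyz":[[0,0,0.01],[0,0,0.01],[0,0,0.01],[0,0,0.01],[0,0,0.01],[0,0,0.02],[0,0,0.02],[0,0,0]],"spin":[0.1087,0.1087,0.1087,0.1087,0.1087,0.1087,0.1087,0],"gripper":[0.88,0.88,0.88,0.88,0.88,0.88,0.88,0.88]}'
python3 -c "
from h import *
go([0.452,-0.389,0.0705],96.5)"
```

```text
time_s: 31.22
eef_pos: [0.4503, -0.3915, 0.2004]
eef_rot: [-0.0, -0.607, 0.794, 0.001]
contact_force: [0.7, 0.7, 1.0]
opening: 0.0753
grip_force: 0.0
time_s: 32.22
eef_pos: [0.451, -0.3878, 0.1467]
eef_rot: [-0.001, -0.058, 0.998, 0.001]
contact_force: [0.2, 0.1, 0.4]
opening: 0.0755
grip_force: 0.0
shift [-0.0016 -0.0026  0.127 ] spin 0.0012 (-0.1 deg) alt -1.9988 cur [ 0.451  -0.3878  0.1467] yang 96.6 j6 -0.96
```

```bash
python3 -m pendant '{"xyz":[[-0.0016,-0.0022,0.04],[0,0,0.05],[0,0,0.03],[0,0,0.006],[0,0,0],[0,0,0],[0,0,0],[0,0,0],[0,0,0],[0,0,0]],"spin":[0,0,0,0,0,0,0,0,0,0],"gripper":[0.88,0.88,0.88,0.88,0.88,0.5,0.5,0.5,0.5,0.5]}' 80
python3 -m pendant '{"xyz":[[0,0,-0.01],[0,0,-0.03],[0,0,-0.06],[0,0,-0.06],[0,0,-0.06],[0,0,0]],"spin":[0,0,0,0,0,0],"gripper":[0.5,0.5,0.5,0.5,0.5,0.5]}'
python3 -c "
from h import *
go([0.5447,0.0557,0.21],165)"
```

```text
time_s: 33.48
eef_pos: [0.4528, -0.3904, 0.0743]
eef_rot: [0.001, -0.057, 0.998, -0.001]
contact_force: [-2.7, 5.0, 15.1]
opening: 0.0563
grip_force: 81.5
time_s: 34.22
eef_pos: [0.4531, -0.391, 0.2071]
eef_rot: [0.001, -0.057, 0.998, -0.002]
contact_force: [-0.1, -0.5, -5.7]
opening: 0.0562
grip_force: 86.7
shift [-0.2364  0.7222 -0.0068] spin -0.7607 (68.5 deg) alt 1.2393 cur [ 0.4531 -0.391   0.2071] yang 96.5 j6 -0.96
```

```bash
python3 -m pendant '{"xyz":[[-0.013,0.04,0],[-0.0248,0.076,0],[-0.0248,0.076,0],[-0.0248,0.076,0],[-0.0248,0.076,0],[-0.0248,0.076,0],[-0.0248,0.076,0],[-0.0248,0.076,0],[-0.0248,0.076,0],[-0.0248,0.075,0],[0,0,0]],"spin":[0,0,0,0,0,0,0,0,0,0,0],"gripper":[0.5,0.5,0.5,0.5,0.5,0.5,0.5,0.5,0.5,0.5,0.5]}'
python3 -m pendant '{"xyz":[[0,0,0],[0,0,0],[0,0,0],[0,0,0],[0,0,0],[0,0,0],[0,0,0],[0,0,0],[0,0,0]],"spin":[-0.095,-0.095,-0.095,-0.095,-0.095,-0.095,-0.095,-0.095,0],"gripper":[0.5,0.5,0.5,0.5,0.5,0.5,0.5,0.5,0.5]}'
python3 -c "
from h import *
b=eyes.capture('scene')
B=cv2.resize(b[200:350,300:460],None,fx=4,fy=4);cv2.imwrite('pics/p2.png',B[:,:,::-1])
go([0.5447,0.0557,0.0903],165)"
```

```text
time_s: 35.6
eef_pos: [0.5431, 0.0603, 0.2031]
eef_rot: [-0.001, -0.059, 0.998, 0.0]
contact_force: [-0.2, -0.4, -4.4]
opening: 0.0565
grip_force: 87.0
time_s: 36.72
eef_pos: [0.5431, 0.0568, 0.2036]
eef_rot: [-0.001, -0.608, 0.794, 0.001]
contact_force: [-1.1, 0.2, -4.4]
opening: 0.0567
grip_force: 87.0
shift [ 0.0011 -0.003   0.1892] spin -0.0030 (0.3 deg) alt 1.9970 cur [0.5433 0.0568 0.2038] yang 164.7 j6 -1.35
```

View pics/p2.png

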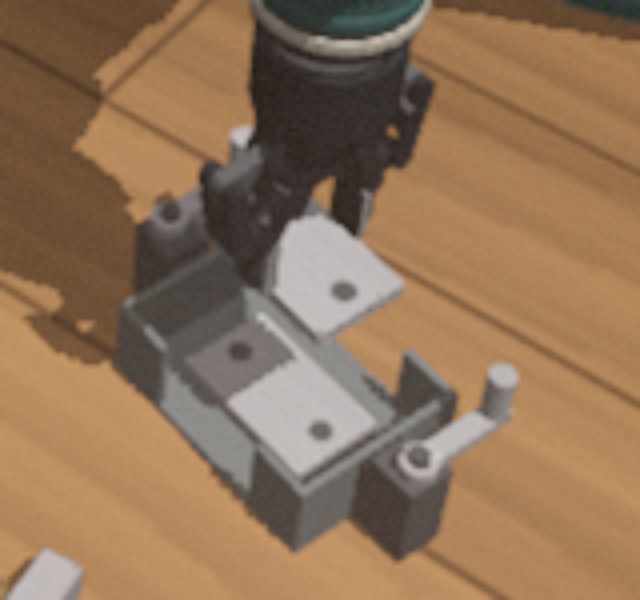

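```bash
python3 -m pendant '{"xyz":[[0.001,-0.002,0.03],[0,0,0.05],[0,0,0.05],[0,0,0.03],[0,0,0.015],[0,0,0.007],[0,0,0]],"spin":[-0.003,0,0,0,0,0,0],"gripper":[0.5,0.5,0.5,0.5,0.5,0.5,0.5]}' 80
python3 -c "
from h import *
go([0.5447,0.0557,0.0903],165)"
```

```text
time_s: 37.65
eef_pos: [0.5451, 0.0559, 0.0956]
eef_rot: [0.0, -0.61, 0.793, -0.0]
contact_force: [-0.2, -0.7, -4.4]
opening: 0.0562
grip_force: 87.0
shift [0.0005 0.0006 0.0089] spin 0.0017 (-0.2 deg) alt -1.9983 cur [0.5451 0.0559 0.0956] yang 165.2 j6 -1.36
```

```bash
python3 -m pendant '{"xyz":[[0.0005,0.0005,0.003],[0,0,0.003],[0,0,0.0025],[0,0,0],[0,0,0]],"spin":[0.0017,0,0,0,0],"gripper":[0.5,0.5,0.5,0.5,0.5]}' 40
python3 -m pendant '{"xyz":[[0,0,0],[0,0,0],[0,0,0],[0,0,0]],"spin":[0,0,0,0],"gripper":[0.75,0.75,0.75,0.75]}'
python3 -c "
from h import *
go([0.5447,0.0557,0.0903],165)"
```

```text
time_s: 38.28
eef_pos: [0.5447, 0.0557, 0.0905]
eef_rot: [0.0, -0.609, 0.793, -0.0]
contact_force: [-1.1, 0.0, 1.4]
opening: 0.0564
grip_force: 87.9
time_s: 38.78
eef_pos: [0.5447, 0.0557, 0.0903]
eef_rot: [0.0, -0.609, 0.793, -0.0]
contact_force: [0.9, 0.5, -0.5]
opening: 0.0641
grip_force: 0.0
shift [ 0. -0. -0.] spin 0.0004 (-0.0 deg) alt -1.9996 cur [0.5447 0.0557 0.0903] yang 165.0 j6 -1.36
```

```bash
python3 -m pendant '{"xyz":[[0,0,-0.03],[0,0,-0.06],[0,0,-0.06],[0,0,-0.05],[0,0,0]],"spin":[0,0,0,0,0],"gripper":[0.8,0.8,0.8,0.88,0.88]}'
python3 -c "
from h import *
b=eyes.capture('scene')
for p in plates(b,'scene',z=0.026): 
  if abs(p[0][0]-.5)<.1:print('pile',[np.round(q,3) for q in p])
for p in plates(b,'scene'): 
  if p[0][1]<-.1:print([np.round(q,3) for q in p])
go([0.5945,-0.382,0.22],83.8)"
```

```text
time_s: 39.4
eef_pos: [0.5455, 0.0557, 0.2122]
eef_rot: [0.001, -0.609, 0.793, -0.001]
contact_force: [-0.0, 0.1, -0.8]
opening: 0.0754
grip_force: 0.0
pile [array([0.546, 0.055]), array([0.059, 0.1  ]), np.float32(75.658), array([369.606, 294.798])]
[array([ 0.596, -0.381]), array([0.061, 0.099]), np.float32(173.961), array([218.506, 225.195])]
shift [ 0.6835 -0.2681 -0.0152] spin 0.9027 (-81.2 deg) alt -1.0973 cur [0.545  0.0557 0.2107] yang 165.0 j6 -1.36
```

```bash
python3 -m pendant '{"xyz":[[0.0684,-0.0268,0],[0.0684,-0.0268,0],[0.0684,-0.0268,0],[0.0684,-0.0268,0],[0.0684,-0.0268,0],[0.0684,-0.0268,0],[0.0684,-0.0268,0],[0.0684,-0.0268,0],[0.0684,-0.0268,0],[0.0684,-0.0268,0],[0,0,0]],"spin":[0,0,0,0,0,0,0,0,0,0,0],"gripper":[0.88,0.88,0.88,0.88,0.88,0.88,0.88,0.88,0.88,0.88,0.88]}'
python3 -m pendant '{"xyz":[[0,0,0.01],[0,0,0.01],[0,0,0.01],[0,0,0.01],[0,0,0.01],[0,0,0.02],[0,0,0.02],[0,0,0.02],[0,0,0]],"spin":[0.1128,0.1128,0.1128,0.1128,0.1128,0.1128,0.1128,0.1128,0],"gripper":[0.88,0.88,0.88,0.88,0.88,0.88,0.88,0.88,0.88]}'
python3 -c "
from h import *
go([0.5945,-0.3815,0.0705],83.8)"
```

```text
time_s: 40.83
eef_pos: [0.5935, -0.3849, 0.2078]
eef_rot: [-0.0, -0.608, 0.794, 0.001]
contact_force: [0.2, 0.8, 0.1]
opening: 0.075
grip_force: 0.0
time_s: 41.95
eef_pos: [0.5935, -0.3811, 0.1427]
eef_rot: [-0.001, 0.053, 0.999, 0.001]
contact_force: [0.3, 0.2, 0.8]
opening: 0.0751
grip_force: 0.0
shift [-0.002  -0.0007  0.1203] spin 0.0013 (-0.1 deg) alt -1.9987 cur [ 0.5935 -0.3811  0.1427] yang 83.9 j6 -0.58
```

```bash
python3 -m pendant '{"xyz":[[-0.0018,-0.0005,0.04],[0,0,0.05],[0,0,0.022],[0,0,0.005],[0,0,0],[0,0,0]],"spin":[0,0,0,0,0,0],"gripper":[0.88,0.88,0.88,0.88,0.88,0.88]}' 80
python3 -m pendant '{"xyz":[[0,0,0.002],[0,0,0],[0,0,0],[0,0,0],[0,0,0],[0,0,0]],"spin":[0,0,0,0,0,0],"gripper":[0.88,0.6,0.5,0.5,0.5,0.5]}' 80
```

```text
time_s: 42.7
eef_pos: [0.5954, -0.383, 0.0751]
eef_rot: [0.001, 0.054, 0.999, -0.0]
contact_force: [-0.2, 0.2, -0.5]
opening: 0.075
grip_force: 0.0
time_s: 43.45
eef_pos: [0.5951, -0.3827, 0.0739]
eef_rot: [0.0, 0.054, 0.999, -0.0]
contact_force: [-3.0, 3.0, 10.7]
opening: 0.0569
grip_force: 83.1
```

```bash
python3 -m pendant '{"xyz":[[0,0,-0.01],[0,0,-0.03],[0,0,-0.06],[0,0,-0.06],[0,0,-0.07],[0,0,0]],"spin":[0,0,0,0,0,0],"gripper":[0.5,0.5,0.5,0.5,0.5,0.5]}'
python3 -c "
from h import *
go([0.5447,0.0557,0.21],165)"
```

```text
time_s: 44.2
eef_pos: [0.5959, -0.3834, 0.2142]
eef_rot: [0.002, 0.054, 0.999, -0.002]
contact_force: [0.0, -0.2, -4.1]
opening: 0.0564
grip_force: 86.3
shift [0.1636 0.7184 0.0042] spin -0.9020 (81.2 deg) alt 1.0980 cur [ 0.5959 -0.3834  0.2142] yang 83.8 j6 -0.58
```

```bash
python3 -m pendant '{"xyz":[[0.01,0.038,0],[0.0171,0.0755,0],[0.0171,0.0755,0],[0.0171,0.0755,0],[0.0171,0.0755,0],[0.0171,0.0755,0],[0.0171,0.0755,0],[0.0171,0.0755,0],[0.0171,0.0755,0],[0.0171,0.0755,0],[0,0,0]],"spin":[0,0,0,0,0,0,0,0,0,0,0],"gripper":[0.5,0.5,0.5,0.5,0.5,0.5,0.5,0.5,0.5,0.5,0.5]}'
python3 -m pendant '{"xyz":[[0,0,0],[0,0,0],[0,0,0],[0,0,0],[0,0,0],[0,0,0],[0,0,0],[0,0,0],[0,0,0],[0,0,0]],"spin":[-0.1002,-0.1002,-0.1002,-0.1002,-0.1002,-0.1002,-0.1002,-0.1002,-0.1002,0],"gripper":[0.5,0.5,0.5,0.5,0.5,0.5,0.5,0.5,0.5,0.5]}'
python3 -c "
from h import *
go([0.5447,0.0557,0.1000],165)"
```

```text
time_s: 45.58
eef_pos: [0.5425, 0.0585, 0.2099]
eef_rot: [-0.001, 0.052, 0.999, 0.0]
contact_force: [-0.0, -0.4, -3.2]
opening: 0.0564
grip_force: 86.5
time_s: 46.82
eef_pos: [0.5434, 0.0554, 0.2101]
eef_rot: [-0.0, -0.608, 0.794, 0.0]
contact_force: [0.7, -0.0, -4.7]
opening: 0.0568
grip_force: 86.5
shift [-0.0012 -0.0021  0.1835] spin -0.0012 (0.1 deg) alt 1.9988 cur [0.5434 0.0554 0.2101] yang 164.9 j6 -1.35
```

```bash
python3 -m pendant '{"xyz":[[-0.0008,-0.001,0.03],[0,0,0.05],[0,0,0.05],[0,0,0.03],[0,0,0.012],[0,0,0.004],[0,0,0],[0,0,0]],"spin":[0,0,0,0,0,0,0,0],"gripper":[0.5,0.5,0.5,0.5,0.5,0.5,0.5,0.5]}' 80
python3 -c "
from h import *
go([0.5447,0.0557,0.100],165)"
```

```text
time_s: 47.82
eef_pos: [0.5447, 0.0562, 0.1059]
eef_rot: [0.0, -0.608, 0.794, -0.0]
contact_force: [-0.1, -0.0, -3.9]
opening: 0.0567
grip_force: 86.5
shift [ 0.0007 -0.0003  0.0098] spin -0.0004 (0.0 deg) alt 1.9996 cur [0.5447 0.0562 0.1059] yang 165.0 j6 -1.35
```

```bash
python3 -m pendant '{"xyz":[[0.0005,0,0.003],[0,0,0.003],[0,0,0.004],[0,0,0],[0,0,0],[0,0,0],[0,0,0],[0,0,0]],"spin":[0,0,0,0,0,0,0,0],"gripper":[0.5,0.5,0.5,0.5,0.5,0.75,0.75,0.75]}' 40
python3 -m pendant '{"xyz":[[0,0,-0.03],[0,0,-0.06],[0,0,-0.06],[0,0,-0.05],[0,0,0]],"spin":[0,0,0,0,0],"gripper":[0.8,0.8,0.8,0.88,0.88]}'
python3 -c "
from h import *
b=eyes.capture('scene');B=cv2.resize(b[180:345,300:450],None,fx=3.6,fy=3.6);cv2.imwrite('pics/p3.png',B[:,:,::-1])
for p in plates(b,'scene',z=0.036): print([np.round(q,3) for q in p])
"
```

```text
time_s: 48.82
eef_pos: [0.5444, 0.0559, 0.0992]
eef_rot: [0.0, -0.609, 0.793, -0.0]
contact_force: [0.2, 0.0, 0.0]
opening: 0.0641
grip_force: 0.0
time_s: 49.45
eef_pos: [0.5452, 0.0559, 0.2212]
eef_rot: [0.001, -0.609, 0.793, -0.001]
contact_force: [0.4, -0.4, -1.0]
opening: 0.0754
grip_force: 0.0
[array([0.703, 0.185]), array([0.065, 0.069]), np.float32(91.087), array([378.887, 374.433])]
[array([0.763, 0.042]), array([0.023, 0.085]), np.float32(7.494), array([305.026, 354.679])]
[array([0.546, 0.055]), array([0.058, 0.1  ]), np.float32(74.067), array([370.094, 291.76 ])]
```

View pics/p3.png

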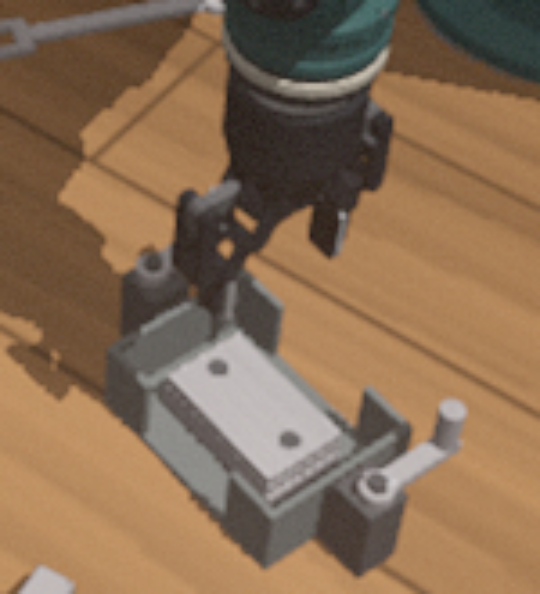

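```bash
python3 -c "
from h import *
for n in ('top','scene'):
  a=eyes.capture(n);h=cv2.cvtColor(a,cv2.COLOR_RGB2HSV)
  u=proj(n,[.42,.36,.012]).astype(int);print(n,u,h[u[1]-12,u[0]-12],h[u[1],u[0]+22])
  mk=((h[...,1]<75)&(h[...,2]>60)&(h[...,2]<190)).astype(np.uint8)
  mk=cv2.morphologyEx(mk,cv2.MORPH_CLOSE,np.ones((9,9)))
  for c in cv2.findContours(mk,0,1)[0]:
    if cv2.contourArea(c)<1500: continue
    P=np.array([plane(n,p,.012)[:2] for p in c[:,0]],np.float32);r=cv2.minAreaRect(P)
    if abs(r[0][1]-.36)<.12: print(np.round(r[0],4),np.round(r[1],3),r[2])
  if n=='top': X=cv2.resize(a[u[1]-70:u[1]+70,max(0,u[0]-70):u[0]+70],None,fx=4,fy=4);cv2.imwrite('pics/lid.png',X[:,:,::-1]);print(u)
go([.42,.36,.24],165)
"
```

```text
top [ 98 304] [ 98  11 185] [ 90  80 127]
[0.2169 0.2816] [0.234 0.143] 6.127360820770264Traceback (most recent call last):
  File "<string>", line 10, in <module>
    P=np.array([plane(n,p,.012)[:2] for p in c[:,0]],np.float32);r=cv2.minAreaRect(P)
                ~~~~~^^^^^^^^^^
  File "h.py", line 7, in plane
    o,d=ray(n,px);return o+d*(z-o[2])/d[2]
        ~~~^^^^^^
  File "h.py", line 4, in ray
    m=eyes.camera_model(n);R=np.array(m["R"]);t=np.array(m["t"])
ValueError: time passes only in moves, steps and waits
```

```bash
sed -i 's/^def ray/M={n:eyes.camera_model(n) for n in ("top","scene")}\ndef ray/; s/m=eyes.camera_model(n)/m=M[n]/' h.py; sed -i 's/^M={n:.*/M={n:eyes.camera_model(n) for n in ("top","scene")}/' h.py; python3 -c "
from h import *
a=eyes.capture('top');b=eyes.capture('scene');np.savez('im.npz',a=a,b=b)
u=proj('top',[.42,.36,.012]).astype(int);v=proj('scene',[.42,.36,.012]).astype(int);print(u,v)
A=a[u[1]-60:u[1]+60,u[0]-80:u[0]+60];B=b[v[1]-70:v[1]+70,v[0]-70:v[0]+70]
A=cv2.resize(A,(390,390));B=cv2.resize(B,(390,390));cv2.imwrite('pics/lid.png',np.hstack([A,B])[:,:,::-1])
"
```

```text
[ 98 304] [516 332]
```

View pics/lid.png

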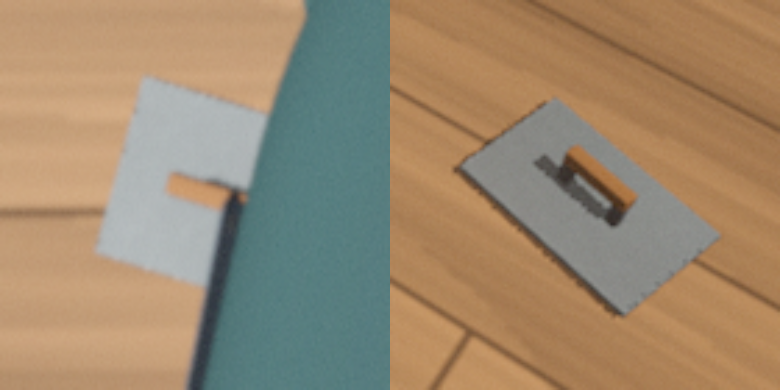

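```bash
python3 -c "
from h import *
b=np.load('im.npz')['b'];h=cv2.cvtColor(b,cv2.COLOR_RGB2HSV)
mk=((h[...,0]>70)&(h[...,0]<125)&(h[...,2]>110)).astype(np.uint8);mk[:262]=0;mk[402:]=0;mk[:,:446]=0;mk[:,586:]=0
mk=cv2.morphologyEx(mk,cv2.MORPH_OPEN,np.ones((3,3)))
c=max(cv2.findContours(mk,0,1)[0],key=cv2.contourArea)
P=np.array([plane('scene',p,.012)[:2] for p in c[:,0]],np.float32);r=cv2.minAreaRect(P);print(r)
# the four corners by eye, pixel in crop
K=np.array([[165,98],[330,235],[235,315],[70,168]])*140/390+[446,262]
Q=np.array([plane('scene',k,.012)[:2] for k in K]);print(Q.mean(0),np.degrees(np.arctan2(*(Q[1]-Q[0])[::-1])))
# handle ends (top centre line)
H=np.array([plane('scene',np.array(k)*140/390+[446,262],.049)[:2] for k in [(184,153),(240,197)]]);print(H,H.mean(0))
go([.42,.36,.24],165)
"
```

```text
Traceback (most recent call last):
ValueError: max() iterable argument is empty
```

```bash
python3 -c "
from h import *
b=np.load('im.npz')['b'];h=cv2.cvtColor(b,cv2.COLOR_RGB2HSV);print(h[345,510],h[380,470])
mk=(h[...,1]<70).astype(np.uint8);mk[:262]=0;mk[402:]=0;mk[:,:446]=0;mk[:,586:]=0
mk=cv2.morphologyEx(mk,cv2.MORPH_CLOSE,np.ones((9,9)))
c=max(cv2.findContours(mk,0,1)[0],key=cv2.contourArea)
P=np.array([plane('scene',p,.012)[:2] for p in c[:,0]],np.float32);r=cv2.minAreaRect(P);print(r)
K=np.array([[165,98],[330,235],[235,315],[70,168]])*140/390+[446,262]
Q=np.array([plane('scene',k,.012)[:2] for k in K]);print(Q.mean(0),np.degrees(np.arctan2(*(Q[1]-Q[0])[::-1])))
H=np.array([plane('scene',np.array(k)*140/390+[446,262],.049)[:2] for k in [(184,153),(240,197)]]);print(H,H.mean(0))
go([.42,.36,.24],165)
"
```

```text
[ 30   9 139] [ 15 125 192]
((0.4235389828681946, 0.36104267835617065), (0.16493435204029083, 0.11809232085943222), 74.65463256835938)
[0.42402648 0.36291218] 75.06689022789854
[[0.41901912 0.337951  ]
 [0.42987366 0.38837687]] [0.42444639 0.36316394]
shift [-0.436   0.3308 -0.0359] spin -0.0002 (0.0 deg) alt 1.9998 cur [0.5439 0.0559 0.2183] yang 165.0 j6 -1.36
```

```bash
python3 -m pendant '{"xyz":[[-0.03,0.023,-0.007],[-0.058,0.0439,-0.007],[-0.058,0.0439,-0.007],[-0.058,0.0439,-0.007],[-0.058,0.0439,-0.007],[-0.058,0.0439,0],[-0.058,0.0439,0],[-0.058,0.0439,0],[0,0,0]],"spin":[0,0,0,0,0,0,0,0,0],"gripper":[0.5,0.5,0.5,0.5,0.5,0.5,0.5,0.5,0.5]}'
python3 -c "
from h import *
go([.4205,.360,.0973],164.7)
"
```

```text
time_s: 50.78
eef_pos: [0.4193, 0.3618, 0.2392]
eef_rot: [-0.001, -0.61, 0.792, 0.0]
contact_force: [-0.9, -0.8, -0.3]
opening: 0.0427
grip_force: 0.0
shift [ 0.0021 -0.003   0.2365] spin 0.0052 (-0.5 deg) alt -1.9948 cur [0.4193 0.3618 0.2392] yang 165.2 j6 -0.75
```

```bash
python3 -m pendant '{"xyz":[[0.0021,-0.002,0.05],[0,0,0.06],[0,0,0.06],[0,0,0.04],[0,0,0.02],[0,0,0.005],[0,0,0],[0,0,0],[0,0,0],[0,0,0],[0,0,0]],"spin":[0.005,0,0,0,0,0,0,0,0,0,0],"gripper":[0.5,0.5,0.5,0.5,0.5,0.5,0,0,0,0,0]}' 80
python3 -m pendant '{"xyz":[[0,0,-0.01],[0,0,-0.03],[0,0,-0.05],[0,0,-0.06],[0,0,-0.06],[0,0,-0.04],[0,0,0]],"spin":[0,0,0,0,0,0,0],"gripper":[0,0,0,0,0,0,0]}'
python3 -c "
from h import *
go([.545,.0557,.2473],165)
"
```

```text
time_s: 52.15
eef_pos: [0.4217, 0.3586, 0.1003]
eef_rot: [0.001, -0.606, 0.796, -0.0]
contact_force: [-1.2, -1.8, 6.5]
opening: 0.0119
grip_force: 79.1
time_s: 53.02
eef_pos: [0.422, 0.3587, 0.2509]
eef_rot: [0.002, -0.606, 0.796, -0.0]
contact_force: [0.9, -0.1, -3.6]
opening: 0.0124
grip_force: 78.5
shift [ 0.4321 -0.3323  0.0057] spin -0.0051 (0.5 deg) alt 1.9949 cur [0.422  0.3587 0.2509] yang 164.5 j6 -0.74
```

```bash
python3 -m pendant '{"xyz":[[0.03,-0.0225,0],[0.0575,-0.0443,0],[0.0575,-0.0443,0],[0.0575,-0.0443,0],[0.0575,-0.0443,0],[0.0575,-0.0443,0],[0.0575,-0.0443,0],[0.0575,-0.0443,0],[0,0,0],[0,0,0]],"spin":[-0.005,0,0,0,0,0,0,0,0,0],"gripper":[0,0,0,0,0,0,0,0,0,0]}'
python3 -m pendant '{"xyz":[[0,0,0.05],[0,0,0.05],[0,0,0.02],[0,0,0],[0,0,0]],"spin":[0,0,0,0,0],"gripper":[0,0,0,0,0]}'
python3 -c "
from h import *
b=eyes.capture('scene');B=cv2.resize(b[200:350,300:450],None,fx=3.8,fy=3.8);cv2.imwrite('pics/l2.png',B[:,:,::-1])
go([.5447,.0545,.1503],165)
"
```

```text
time_s: 54.28
eef_pos: [0.5463, 0.0561, 0.2483]
eef_rot: [-0.001, -0.608, 0.794, 0.001]
contact_force: [0.1, 0.7, -3.8]
opening: 0.012
grip_force: 78.5
time_s: 54.9
eef_pos: [0.5472, 0.0562, 0.1783]
eef_rot: [0.001, -0.609, 0.793, -0.0]
contact_force: [-0.2, -0.2, -2.5]
opening: 0.0123
grip_force: 78.5
shift [0.0037 0.0035 0.0467] spin -0.0000 (0.0 deg) alt 2.0000 cur [0.5473 0.0561 0.1783] yang 165.0 j6 -1.35
```

View pics/l2.png

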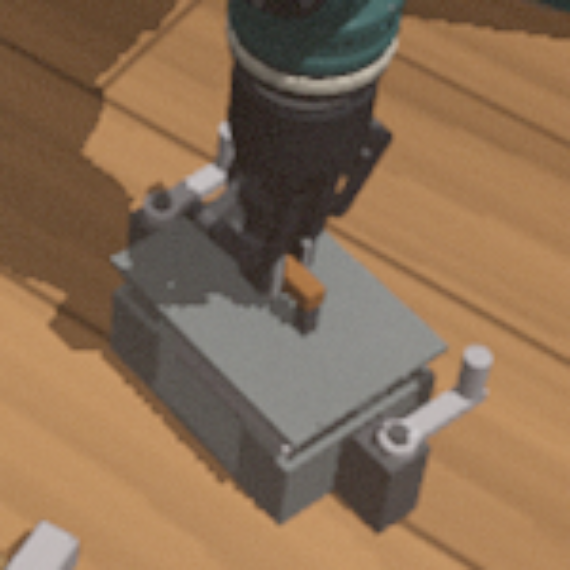

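```bash
python3 -m pendant '{"xyz":[[0.0037,0.0035,0.01],[0,0,0.01],[0,0,0.01],[0,0,0],[0,0,0]],"spin":[0,0,0,0,0],"gripper":[0,0,0,0,0]}'
python3 -m pendant '{"xyz":[[0,0,0.006],[0,0,0.006],[0,0,0.005],[0,0,0],[0,0,0]],"spin":[0,0,0,0,0],"gripper":[0,0,0,0,0]}'
```

```text
time_s: 55.58
eef_pos: [0.5443, 0.0544, 0.1593]
eef_rot: [0.0, -0.609, 0.793, -0.0]
contact_force: [-0.8, -0.5, -3.0]
opening: 0.0123
grip_force: 78.6
time_s: 56.2
eef_pos: [0.5441, 0.0544, 0.1502]
eef_rot: [0.0, -0.609, 0.793, -0.0]
contact_force: [-7.4, -0.2, 18.6]
opening: 0.0125
grip_force: 81.7
```

```bash
python3 -m pendant '{"xyz":[[0,0,0],[0,0,0],[0,0,0],[0,0,-0.05],[0,0,-0.06],[0,0,-0.06],[0,0,0]],"spin":[0,0,0,0,0,0,0],"gripper":[0.4,0.4,0.4,0.5,0.5,0.5,0.5]}'
python3 -c "
from h import *
b=eyes.capture('scene');B=cv2.resize(b[200:350,300:450],None,fx=3.8,fy=3.8);cv2.imwrite('pics/l3.png',B[:,:,::-1])
go([.4658,-.0331,.24],75)
"
```

```text
time_s: 57.08
eef_pos: [0.5452, 0.0543, 0.2533]
eef_rot: [0.002, -0.609, 0.793, -0.001]
contact_force: [-0.3, -0.3, -0.4]
opening: 0.0427
grip_force: 0.0
shift [0.1749 0.0892 0.0192] spin 0.9998 (-90.0 deg) alt -1.0002 cur [0.5446 0.0544 0.2517] yang 165.0 j6 -1.36
```

View pics/l3.png

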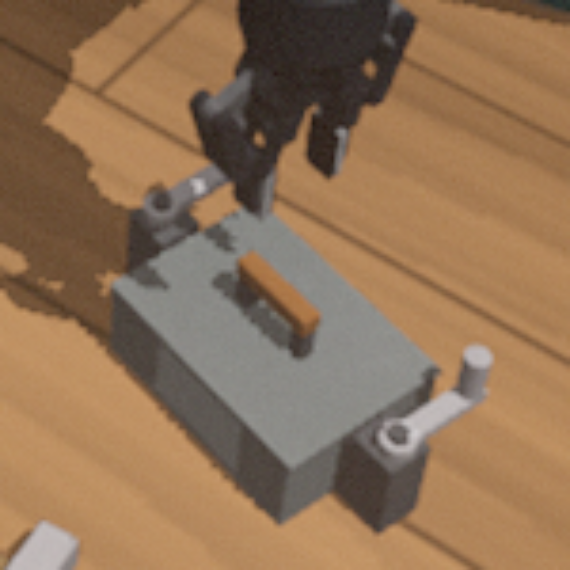

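```bash
python3 -m pendant '{"xyz":[[0.0437,0.0223,0],[0.0437,0.0223,0],[0.0437,0.0223,0],[0.0437,0.0223,0],[0,0,0],[0,0,0],[0,0,0],[0,0,0],[0,0,0],[0,0,0],[0,0,0]],"spin":[0,0.1,0.1,0.1,0.1,0.1,0.1,0.1,0.1,0.1,0.1],"gripper":[0.5,0.5,0.5,0.5,0.5,0.5,0.5,0.5,0.5,0.5,0.5]}'
python3 -c "
from h import *
go([.4658,-.0331,.1515],75)
"
```

```text
time_s: 58.5
eef_pos: [0.4559, -0.0225, 0.2498]
eef_rot: [-0.001, 0.133, 0.991, 0.0]
contact_force: [0.1, 0.4, -0.5]
opening: 0.0427
grip_force: 0.0
shift [-0.0209 -0.0128  0.1638] spin -0.0036 (0.3 deg) alt 1.9964 cur [ 0.4559 -0.0225  0.2498] yang 74.7 j6 0.04
```

```bash
python3 -m pendant '{"xyz":[[-0.0209,-0.0128,0],[0,0,0.05],[0,0,0.05],[0,0,0.05],[0,0,0.0125],[0,0,0],[0,0,0],[0,0,0],[0,0,0],[0,0,0]],"spin":[-0.0036,0,0,0,0,0,0,0,0,0],"gripper":[0.5,0.5,0.5,0.5,0.5,0.1,0.1,0.1,0.1,0.1]}' 20
python3 -m pendant '{"xyz":[[-0.0011,0.0141,0],[-0.0011,0.0141,0],[-0.0011,0.0141,0],[-0.0011,0.0141,0],[-0.0011,0.0141,0],[-0.0011,0.0141,0],[-0.0011,0.0141,0],[-0.0011,0.0141,0],[-0.0011,0.0141,0],[-0.0011,0.0141,0],[0,0,0],[0,0,0]],"spin":[0.1,0.1,0.1,0.1,0.1,0.1,0.1,0.1,0.1,0.1,0,0],"gripper":[0.1,0.1,0.1,0.1,0.1,0.1,0.1,0.1,0.1,0.1,0.1,0.1]}'
python3 -m pendant '{"xyz":[[0,0.003,0],[0,0.002,0],[0,0,0]],"spin":[0,0,0],"gripper":[0.1,0.1,0.1]}'
```

```text
time_s: 59.75
eef_pos: [0.467, -0.0333, 0.1541]
eef_rot: [0.001, 0.128, 0.992, -0.0]
contact_force: [0.5, -1.5, 6.0]
opening: 0.0148
grip_force: 22.2
time_s: 61.25
eef_pos: [0.5314, 0.0048, 0.1539]
eef_rot: [0.0, 0.792, 0.611, -0.001]
contact_force: [-9.8, -6.9, 12.8]
opening: 0.0149
grip_force: 22.9
time_s: 61.62
eef_pos: [0.5321, 0.0047, 0.1537]
eef_rot: [-0.002, 0.792, 0.611, -0.003]
contact_force: [-23.2, -3.2, 23.4]
opening: 0.0151
grip_force: 24.3
```

```bash
python3 -m pendant '{"xyz":[[0,-0.004,0],[0,0,0],[0,0,0],[0,0,-0.05],[0,0,-0.06],[0,0,-0.05],[0,0,0]],"spin":[0,0,0,0,0,0,0],"gripper":[0.1,0.5,0.5,0.5,0.5,0.5,0.5]}'
python3 -m pendant '{"xyz":[[0,0,0],[0,0,0],[0,0,0],[0,0,0],[0,0,0],[0,0,0],[0,0,0],[0,0,0],[0,0,0],[0,0,0],[0,0,0]],"spin":[-0.1,-0.1,-0.1,-0.1,-0.1,-0.1,-0.1,-0.1,-0.1,-0.1,0],"gripper":[0.5,0.5,0.5,0.5,0.5,0.5,0.5,0.5,0.5,0.5,0.5]}'
python3 -c "
from h import *
go([.52,.1734,.1515],75)
"
```

```text
time_s: 62.5
eef_pos: [0.534, 0.0053, 0.2513]
eef_rot: [0.001, 0.792, 0.611, 0.001]
contact_force: [0.7, -0.3, 0.3]
opening: 0.0427
grip_force: 0.0
time_s: 63.88
eef_pos: [0.5329, 0.0054, 0.2487]
eef_rot: [-0.001, 0.128, 0.992, 0.0]
contact_force: [-0.1, -0.4, 0.0]
opening: 0.0432
grip_force: 0.0
shift [0.0918 0.2654 0.162 ] spin 0.0029 (-0.3 deg) alt -1.9971 cur [0.5329 0.0054 0.2487] yang 75.3 j6 0.11
```

```bash
python3 -m pendant '{"xyz":[[0.0184,0.0531,0],[0.0184,0.0531,0],[0.0184,0.0531,0],[0.0184,0.0531,0],[0.0184,0.0531,0],[0,0,0],[0,0,0]],"spin":[0.003,0,0,0,0,0,0],"gripper":[0.5,0.5,0.5,0.5,0.5,0.5,0.5]}'
python3 -c "
from h import *
go([.52,.1734,.1515],75)
"
```

```text
time_s: 64.75
eef_pos: [0.5207, 0.1731, 0.2492]
eef_rot: [-0.0, 0.131, 0.991, -0.0]
contact_force: [-0.0, 0.0, -0.3]
opening: 0.043
grip_force: 0.0
shift [0.0011 0.0002 0.1628] spin -0.0008 (0.1 deg) alt 1.9992 cur [0.5207 0.1731 0.2492] yang 74.9 j6 0.44
```

```bash
python3 -m pendant '{"xyz":[[0.001,0,0.05],[0,0,0.05],[0,0,0.05],[0,0,0.012],[0,0,0],[0,0,0],[0,0,0],[0,0,0],[0,0,0]],"spin":[0,0,0,0,0,0,0,0,0],"gripper":[0.5,0.5,0.5,0.5,0.1,0.1,0.1,0.1,0.1]}' 20
python3 -m pendant '{"xyz":[[-0.0011,-0.0141,0],[-0.0011,-0.0141,0],[-0.0011,-0.0141,0],[-0.0011,-0.0141,0],[-0.0011,-0.0141,0],[-0.0011,-0.0141,0],[-0.0011,-0.0141,0],[-0.0011,-0.0141,0],[-0.0011,-0.0141,0],[-0.0011,-0.0141,0],[0,0,0],[0,0,0]],"spin":[-0.1,-0.1,-0.1,-0.1,-0.1,-0.1,-0.1,-0.1,-0.1,-0.1,0,0],"gripper":[0.1,0.1,0.1,0.1,0.1,0.1,0.1,0.1,0.1,0.1,0.1,0.1]}'
python3 -m pendant '{"xyz":[[0,-0.003,0],[0,-0.002,0],[0,0,0]],"spin":[0,0,0],"gripper":[0.1,0.1,0.1]}'
```

```text
time_s: 65.88
eef_pos: [0.5206, 0.1736, 0.1532]
eef_rot: [0.001, 0.13, 0.991, 0.0]
contact_force: [-0.4, -1.6, 6.6]
opening: 0.0149
grip_force: 22.3
time_s: 67.38
eef_pos: [0.5587, 0.107, 0.1532]
eef_rot: [0.0, -0.609, 0.793, -0.001]
contact_force: [-1.7, -3.6, 9.2]
opening: 0.0151
grip_force: 22.5
time_s: 67.75
eef_pos: [0.5593, 0.1068, 0.153]
eef_rot: [-0.001, -0.609, 0.793, 0.001]
contact_force: [-16.8, -1.0, 18.6]
opening: 0.015
grip_force: 23.7
```

At the stop too. Release, retreat clear of the view, and check.

```bash
python3 -m pendant '{"xyz":[[0,0.004,0],[0,0,0],[0,0,0],[0,0,-0.05],[0,0,-0.06],[0,0,-0.06],[0,0,-0.05],[0.06,0.03,0],[0.07,0.04,0],[0.07,0.04,0],[0.07,0.04,0],[0,0,0]],"spin":[0,0,0,0,0,0,0,0,0,0,0,0],"gripper":[0.1,0.5,0.5,0.5,0.5,0.5,0.5,0.5,0.5,0.5,0.5,0.5]}'
python3 -m pendant '{"xyz":[[0.07,0.03,0],[0.07,0.03,0],[0.07,0.03,0],[0.07,0.03,0],[0.07,0,0],[0,0,0]],"spin":[0,0,0,0,0,0],"gripper":[0.5,0.5,0.5,0.5,0.5,0.5]}'
python3 -c "
from h import *
a=eyes.capture('top');b=eyes.capture('scene')
A=cv2.resize(a[195:290,165:315],(440,279),interpolation=2);B=cv2.resize(b,(640,480))[150:430,200:560]
o=np.zeros((280,800,3),np.uint8);o[:279,:440]=A;o[:,440:]=B
cv2.imwrite('pics/f.png',o[:,:,::-1])
"
```

```text
time_s: 69.25
eef_pos: [0.4286, -0.0274, 0.2847]
eef_rot: [0.0, -0.608, 0.794, -0.0]
contact_force: [0.2, 0.6, -0.0]
opening: 0.0427
grip_force: 0.0
time_s: 70.0
eef_pos: [0.3065, -0.2124, 0.2844]
eef_rot: [0.0, -0.608, 0.794, -0.0]
contact_force: [0.3, -0.4, -0.0]
opening: 0.0424
grip_force: 0.0
```

View pics/f.png

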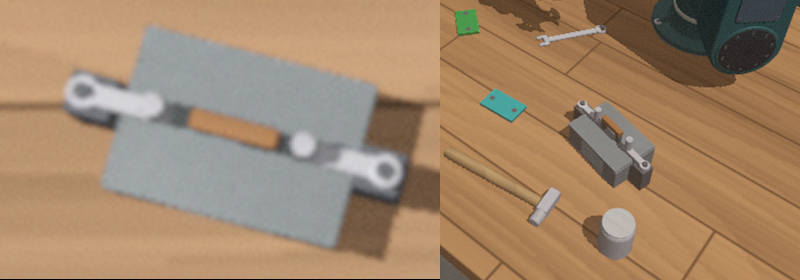

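```bash
python3 -c "
from rig import order
print(order.sign_off())"
```

```text
the job is handed in; nothing more can be done
None
```

The job is done and handed in: the three loose steel plates lie in one square pile on the pad, the lid is home, both turnbuttons are shut square across it, and the hammer, spanner, tin and the green and turquoise look-alikes were not touched.

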